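Fit the drilling-jig cover over its pin and hold it down

ROBOT

A 6-joint arm with a two-finger parallel gripper is mounted at the origin on the work surface. World frame = base frame: x ahead of the robot, y to its left, z up, the work surface at z = 0. Lengths are in m, angles in rad, forces in N, time in s.
With the tool pointing down it reaches from about 0.275 to 0.75 m from the base axis. Payload 10.2 kg.
Tool frame: the origin (TCP) lies between the finger pads; the fingertips stand r.tips_ahead ahead of it and the grasp point (between the pads) lies 2 mm behind it (r.tips_ahead is the distance from the TCP to the fingertips, in m); z points along the fingers, y is the direction in which the jaws open and shut (so a half turn about z gives the same grasp; the last joint's range is limited). The gripper opens to 88 mm and grips with 3 to 60 N. Pads are 18 mm wide; open, the fingers measure 123 mm over their backs; the gripper's body (75 mm by 187 mm) begins 45 mm behind the grasp point.
Start: joints at [0.999, 0.313, 1.498, -0, 1.331, -0.223], TCP at [0.179, 0.493, 0.256] pointing down, gripper open.
Joint ranges: [-2.94, 2.94], [-0.97, 2.17], [0.19, 2.56], [-1.23, 4.37], [0.02, 3.11], [-2.88, 2.88]. Speed limits (rad/s): [2.39, 2.39, 3.01, 3.14, 3.14, 3.14].

INTERFACE

Orientations are given as a unit quaternion [x, y, z, w].
In Python, from bench import r gives the robot as it stands.
- The arm moves only by the tool jog_arm, never from a script. Its argument "moves" is one flat list of numbers, 7 for each row, row after row: the turn, a rotation vector about the tool's x, y, z in rad, then the shift along the tool's x, y, z in mm, then the closure in counts, from 0 (fully open) to 255 (shut). In form: [wx, wy, wz, dx, dy, dz, grip, wx, wy, wz, dx, dy, dz, grip, ...]. A call has 1 to 10 rows; each row is the pose to reach, as a shift and turn from the pose commanded when the call began, along the tool's axes at that moment; what a row does not reach only later rows make up. A row lasts 1/8 s, in which the tool goes at most 62.5 mm and 10.7 degrees, less where a joint would pass 70% of its speed; a pose out of reach is approached as far as the arm can. A call with a gripper value outside its range is refused whole. The fingers move at their own pace and stop on an object; "force" is the grip in N (left out, the last holds). Time passes only in rows, so rows that repeat a pose let the fingers close. It gives the time, the measured TCP pose, the force and the opening at its end, in the units of the state.
- r.get_obs(): the state, without advancing time (a new reading comes with each control period).
- r.get_image(name): name is "scene" or "top"; returns the picture (480x640x3 uint8, red, green, blue); there is no depth.
- r.calibration(name): a dict with "vfov" (degrees; the focal length in pixels is half the picture's height over the tangent of half this angle, whatever the lens; pixels are square), "cx", "cy" (the principal point, pixels), "k1" (the pictures are not rectified: a ray, as slopes to the right and down, at radius r is drawn at 1 + k1 r^2 times it, then the intrinsics apply), "xyz" and "orientation" of the camera in the world. Camera axes: x right, y up, looking along -z (the intrinsics and any distortion apply to the point x, -y, -z); pixel columns grow to the right and rows downward; lengths in m; the calibration is good to about 2 mm. A picture is of the moment at which its call begins. calibration takes no time and is no camera call.
- r.hand_in(): hands the job in, once; it reports no verdict.
Trained networks look in the newest picture that a camera, given by its name, has taken for a name from the list of things; names that differ only in an ending like _2 or _b are one class to them, and where a whole thing is asked for, a point or a joint stands for the part that bears it (a point fixed in the world has none). Each returns a list of dicts, best first, with "confidence" (0 to 1); they miss things now and then, are a little off and sometimes report something else, mostly with a low value. They report only what shows in the picture. A call takes as long as a camera call. They do not tell look-alikes from the thing itself.
- r.cut_out(name, camera): "region" (480x640 bool, what is visible of it).
- r.spot_point(name, camera): "centre" ([x, y, z] in m, in world coordinates, good to about 4 mm: a listed point, or the origin of a listed thing).
The state is a dict: "clock": time; "joint_pos": joint angles; "qvel": joint speeds; "joint_torque": joint torques, N m; "position": TCP position; "ee_rot": TCP orientation; "wrist_force": force on the tool from outside, world axes, zero at the start; "ft_torque": the same for the moment, N m; "width": finger opening in m.
Only numpy, scipy, OpenCV 4.12 (cv2) and the standard library are available. Lean on these libraries where they do the work, as an engineer would, in place of code of your own. Each camera call takes 0.05 s, during which the arm holds its last target. There are 200 camera calls.

TASK

Fold both flaps of the small carton right back, lift the plywood jig cover out by its handle, and slide it over the locating pin hidden beneath it, square with the fixture, until it drops on. Then press it down against the sprung pad as far as it goes, and finish while still holding it pressed down: do not let go. Leave the other things on the bench where they are.

Things in the scene. Friction and masses are not known exactly. Their poses are not given: they have to be found in the camera images.
- carton: Open cardboard carton fixed to the bench, outer 158 (x) x 138 (y) x 82 mm high, walls and floor 4 mm. Origin: centre of its underside, on the bench; z up. Two flaps are hinged on its -x and +x walls and start ajar, free edges raised and at least 35 mm apart. Nothing in it reaches above its rim.
- hinge_near (a point): Middle of the hinge line of the flap on the carton's -x wall, 77 mm from the carton's centre, 83 mm above the bench; the line runs along carton y. Axes as the carton's. The flap is 72 mm long, 134 mm wide, 3 mm thick.
- hinge_far (a point): The same for the flap on the carton's +x wall.
- flap_near (a joint): Angle of the flap on the carton's -x wall: 0 closed flat over the carton, 1.57 upright, up to 2.9 folded outward. Light friction: it stays where it is left. Starts at 0.65 to 1.1.
- flap_far (a joint): Angle of the flap on the carton's +x wall, same meaning, friction and starts as flap_near.
- cover: Jig cover, about 0.35 kg, upright on the carton floor, x along carton x within 0.1 rad: plywood block 100 (x) x 80 (y) x 30 mm high; on top a bar handle 70 (x) x 20 (y) mm, from 30 to 70 mm above the underside. Origin: centre of the underside; z up. A blind round hole there, 16 mm across, 24 mm deep, opens downward, unseen from above. Same turned half round.
- fixture: Wooden fixture base fixed to the bench, 170 (x) x 130 (y) x 25 mm high. Origin: centre of its underside, on the bench; z up. On it a sprung aluminium pad 120 x 96 x 8 mm, top 41 mm above the bench when free, 33 mm at its stop. The cover goes on with its x along the fixture's x, either way round.
- window (a point): Centre of the pad's 36 mm round window, on the fixture's axis, 53 mm above the bench. A fixed steel pin 14 mm across stands in the window, its tip at 53 mm; the last 6 mm taper to 6 mm across. The pin is set afresh each time, up to 6 mm off this point in x and in y. Cover's underside: 53 mm up on the tip, 41 dropped on, 33 pressed home.
- pad (a joint): How far the sprung pad is pressed down, in m: 0 free, 0.008 at its stop. The springs push up with about 8 N at the start and 13 N at the stop and raise the pad again when let go; the cover's weight alone does not press it down.
- parts_bin: Small open red plastic bin, 100 x 80 x 50 mm, loose bystander. Origin: centre of its underside.
- tape_roll: Roll of tape lying flat, 90 mm across and 22 mm high, loose bystander. Origin: centre of its underside.
- screwdriver: Screwdriver lying on the bench, loose bystander.
- mallet: Hammer lying on the bench, loose bystander.
Not all that is in view belongs to the job. Of the things that look like the cover, the middle-sized one is meant. Of the things that look like the carton, the smaller one is meant.

How it is judged:
On the way, in this order (a step that is already met when the one before it is completed fails the run):
1. both carton flaps folded back past upright (value of joint each of flap_near, flap_far above 1.7 rad), for 0.2 s.
2. the cover lifted clear of the carton (height (world z) of cover above 0.085 m and contact force between the fingers and cover above 1 N), for 0.1 s.
3. the cover dropped on over the pin (horizontal distance between cover and fixture below 0.014 m and z of cover in the frame of fixture below 0.0435 m), for 0.1 s.
At the end, for the whole second after the job is handed in: Cover on the pin (underside under 36 mm up, within 14 mm of the fixture centre), level within 0.06 rad, square within 0.2 rad, still; pad pressed 6 mm or more and held so by the gripper on the cover (over 2 N); both flaps still folded back (over 1.5 rad) (horizontal distance between cover and fixture below 0.014 m and z of cover in the frame of fixture below 0.036 m and value of joint pad above 0.006 m and angle between cover's own z axis and vertical below 0.06 rad and angle between the x axis of cover and the x axis of fixture, either way round below 0.2 rad and contact force between the fingers and cover above 2 N and linear speed of cover below 0.02 m/s and value of joint each of flap_near, flap_far above 1.5 rad); the arm keeps its last pose, push and grip.
It fails at once if a bystander was moved more than 30 mm (distance of any of parts_bin, tape_roll, screwdriver, mallet from where it was at the start of the episode above 0.03 m).
It also fails if it takes over 56 s, if anything falls off the work surface, if the arm or the gripper's body presses on something with over 40 N, if the wrist force passes 120 N, or if a joint passes its speed limit or range.

## Working session

There is one attempt and no reset: what is moved stays moved. The work goes in short steps, Python scripts to look and compute and a tool call to move; the robot and the scene stay as the last step left them, time stands still between calls to the robot, and variables do not carry over. Pictures are saved under pics/ and viewed, about 8 in all and at most 12, crops included, and the job is handed in when it is done.

Besides the shell and the picture viewer there is one more tool, called after "Request:" by a JSON object that holds its "api" and its "payload", one argument or row to a line. jog_arm: Moves the arm, as the interface text tells. Its arguments: {"type":"object","properties":{"moves":{"type":"array"},"force":{"type":"number"}},"required":["moves"]}

```bash
mkdir -p pics; ls
python3 - <<'E'
from bench import r
import cv2,numpy as np
for c in ["scene","top"]:
    im=r.get_image(c); cv2.imwrite(f"pics/{c}0.png",im[:,:,::-1]); k=r.calibration(c); print(c,k)
    for n in ["carton","hinge_near","hinge_far","cover","fixture","window","parts_bin","tape_roll","screwdriver","mallet"]:
        print(n,[(np.round(d["centre"],3).tolist(),round(d["confidence"],2)) for d in r.spot_point(n,c)])
print(r.get_obs(), r.tips_ahead)
E
```

```text
pics
scene {'vfov': 44.10305995935191, 'cx': 316.04461792998256, 'cy': 238.77806144368134, 'k1': 0.021694018888078176, 'xyz': array([ 1.26120249, -0.11581421,  1.06799983]), 'orientation': array([0.2511988 , 0.21651323, 0.59487869, 0.73221618])}
carton [([0.54, -0.173, -0.001], 0.6), ([0.197, -0.286, 0.004], 0.59)]
hinge_near [([0.469, -0.162, 0.081], 0.86), ([0.101, -0.256, 0.11], 0.84)]
hinge_far [([0.62, -0.174, 0.085], 0.97)]
cover [([0.336, 0.026, 0.0], 0.65)]
fixture [([0.549, 0.166, -0.001], 0.62)]
window [([0.544, 0.161, 0.054], 0.72)]
parts_bin [([0.796, 0.108, 0.005], 0.91)]
tape_roll [([0.78, -0.201, 0.001], 0.72), ([0.494, 0.474, -0.001], 0.22)]
screwdriver [([0.527, -0.431, 0.0], 0.66)]
mallet [([0.493, 0.472, -0.002], 0.82)]
top {'vfov': 42.52422921693291, 'cx': 311.15089148040005, 'cy': 246.5736985847124, 'k1': -0.16919682913033893, 'xyz': array([0.2509856 , 0.00352648, 1.54662121]), 'orientation': array([-0.06512323,  0.058106  ,  0.70728225, -0.70152297])}
carton [([0.545, -0.172, 0.001], 0.84), ([0.199, -0.285, 0.002], 0.57), ([0.462, -0.166, 0.079], 0.4), ([0.53, -
[... 585 characters left out ...]
 1.1, 'joint_pos': array([ 9.98591216e-01,  3.12915670e-01,  1.49770872e+00, -1.66368363e-05,
        1.33101125e+00, -2.23399249e-01]), 'qvel': array([-3.72967202e-04,  1.36445252e-03, -8.62789780e-04,  5.19050705e-05,
        1.24996958e-03,  2.90100846e-04]), 'joint_torque': array([ 1.26912955e-04, -4.02126789e+01, -2.52412677e+01,  6.93957042e-02,
        3.20290821e-02, -3.01450666e-05]), 'position': array([0.17944719, 0.49338032, 0.25570887]), 'ee_rot': array([ 1.73518211e-01,  9.84830661e-01, -2.29442431e-05, -8.76505428e-07]), 'wrist_force': array([-0.09243858,  0.25632201, -0.0657553 ]), 'ft_torque': array([-0.00360537,  0.04135208, -0.03381769]), 'width': 0.08837588560097709} 0.017
```

View pics/scene0.png

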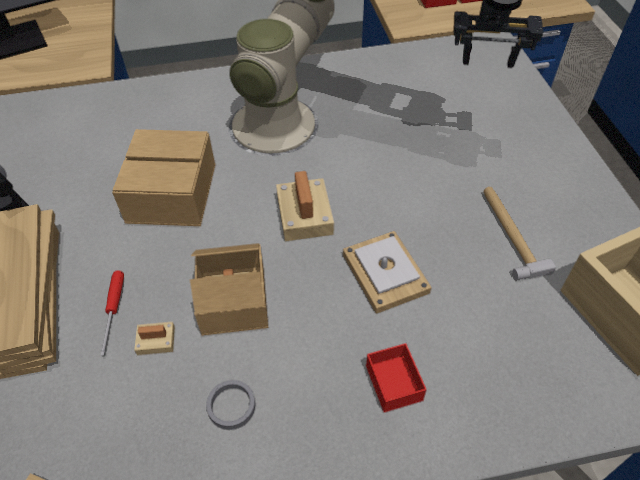

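View pics/top0.png

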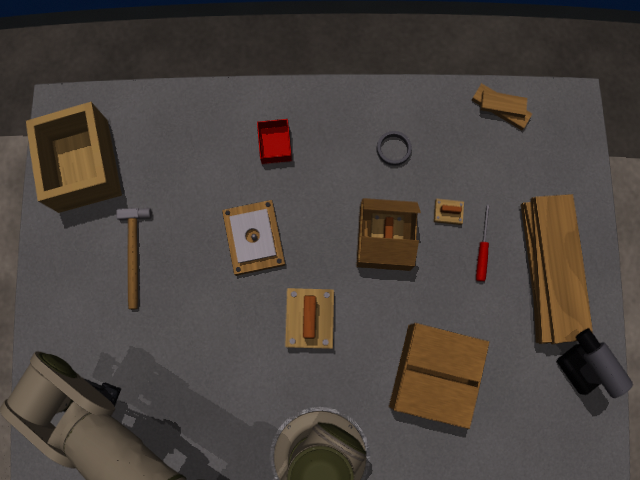

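The pictures show the carton in use at top px (388,235) with the cover's orange handle inside it. The fixture is at (254,237), with the pin visible in its window. Next I'll measure the yaws, the flaps and the pin.

```bash
cat > h.py <<'E'
from bench import r
import cv2,numpy as np
from scipy.spatial.transform import Rotation as R
def cam(c):
    k=r.calibration(c); f=240/np.tan(np.radians(k["vfov"]/2))
    return np.array([[f,0,k["cx"]],[0,f,k["cy"]],[0,0,1]]),np.array([k["k1"],0,0,0,0.]),R.from_quat(k["orientation"]).as_matrix()@np.diag([1,-1,-1]),np.asarray(k["xyz"])
def plane(c,uv,z):
    K,d,M,o=cam(c); p=cv2.undistortPointsIter(np.float64(uv).reshape(-1,1,2),K,d,None,None,(3,50,1e-12)).reshape(-1,2)
    v=np.c_[p,np.ones(len(p))]@M.T; return o+v*((z-o[2])/v[:,2])[:,None]
def proj(c,P):
    K,d,M,o=cam(c); return cv2.projectPoints((np.float64(P).reshape(-1,3)-o)@M,np.zeros(3),np.zeros(3),K,d)[0].reshape(-1,2)
E
python3 - <<'E'
from h import *
for c in ["scene","top"]:
    im=r.get_image(c)
    for n,z in [("fixture",.025),("carton",.082),("cover",.07)]:
        for d in r.cut_out(n,c)[:3]:
            m=d["region"].astype(np.uint8); cs=max(cv2.findContours(m,0,1)[0],key=cv2.contourArea)
            w=plane(c,cs.reshape(-1,2),z)[:,:2]; q=cv2.minAreaRect(np.float32(w*1000)); print(c,n,round(d["confidence"],2),np.round(q[0]),np.round(q[1]),round(q[2],1))
    tiles=[]
    for ctr in [[.547,.162,.045],[.545,-.173,.08]]:
        u=proj(c,ctr)[0].round().astype(int); s=42 if not tiles else 55
        cr=im[u[1]-s:u[1]+s,u[0]-s:u[0]+s]; print(c,"origin",u-s,"scale",400/(2*s)); tiles.append(cv2.resize(cr,(400,400),interpolation=cv2.INTER_CUBIC))
    cv2.imwrite(f"pics/{c}1.png",np.hstack(tiles)[:,:,::-1])
E
```

```text
scene fixture 0.64 [552. 161.] [185. 139.] 11.6
scene carton 0.95 [ 565. -175.] [151. 209.] 85.4
scene carton 0.93 [ 215. -284.] [223. 309.] 75.1
scene cover 0.92 [364.  19.] [115. 205.] 88.2
scene cover 0.89 [ 645. -325.] [74. 68.] 83.9
scene cover 0.66 [ 520. -170.] [21. 13.] 77.8
scene origin [344 220] scale 4.761904761904762
scene origin [172 224] scale 3.6363636363636362
top fixture 0.71 [546. 164.] [174. 133.] 11.5
top carton 0.83 [ 538. -170.] [147. 175.] 85.4
top carton 0.75 [ 200. -283.] [201. 214.] 74.6
top cover 0.97 [337.  21.] [111. 141.] 89.5
top cover 0.93 [ 597. -323.] [72. 61.] 82.5
top cover 0.76 [ 562. -168.] [79. 60.] 85.1
top origin [211 193] scale 4.761904761904762
top origin [334 177] scale 3.6363636363636362
```

View pics/top1.png

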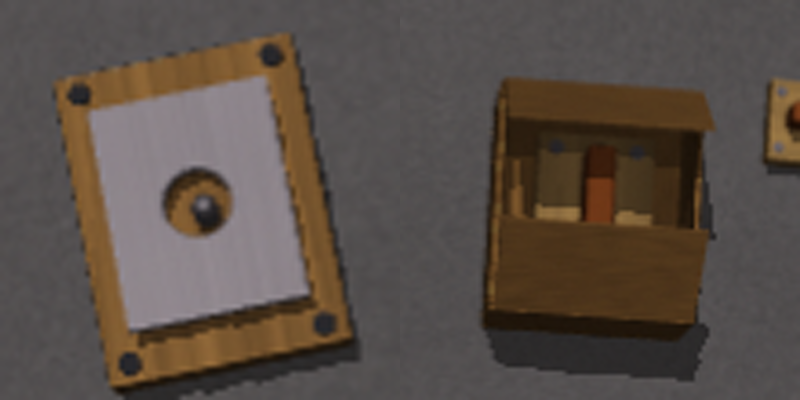

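View pics/scene1.png

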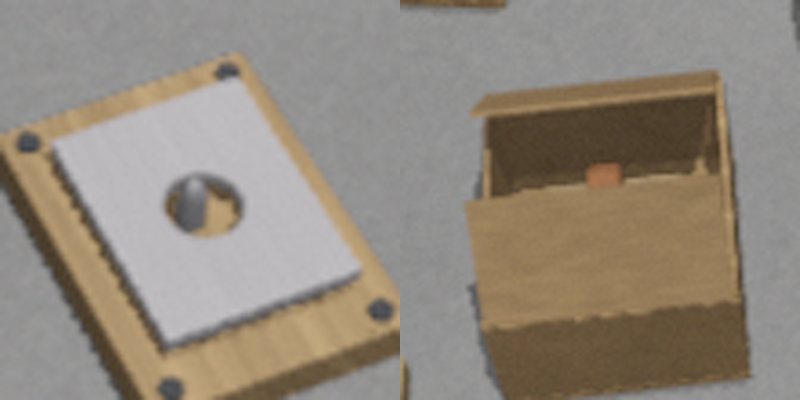

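Run:
```python
from h import *
def U(o,s,xy): return np.array(o)+(np.array(xy)+.5)/s-.5
t=[211,193];s=[344,220];k=4.7619
print("pin top",plane("top",[U(t,k,(203,203))],.053),"scene",plane("scene",[U(s,k,(194,181))],.053))
print("hole top",plane("top",[U(t,k,(198,201))],.041),"scene",plane("scene",[U(s,k,(204,206))],.041))
T=[334,177];S=[172,224];q=3.63636
# handle edges top view (crop x minus 400), top z .074; 
H=plane("top",[U(T,q,p) for p in [(187,180),(187,220),(214,180),(214,220),(200,145)]],.074); print("handle",H.round(4))
print("handle scene end",plane("scene",[U(S,q,(187,165)),U(S,q,(222,165))],.074).round(4))
# rim line crops: hinge near & far in top
for n,p,z in [("near hinge",[(87,310),(290,325)],.083)]: print(n,plane("top",[U(T,q,a) for a in p],z).round(4))
print("carton walls z.082 L,R rim",plane("top",[U(T,q,a) for a in [(101,80),(312,95)]],.083).round(4))
# pad edges yaw
P=plane("top",[U(t,k,a) for a in [(90,112),(128,330),(310,295),(265,77)]],.041)
print("pad",P.mean(0),np.degrees(np.arctan2(P[0,1]-P[1,1],P[0,0]-P[1,0])),np.degrees(np.arctan2(P[3,1]-P[2,1],P[3,0]-P[2,0])))
P=plane("scene",[U(s,k,a) for a in [(52,143),(170,346),(361,270),(236,76)]],.041);print("pad scene",P.round(4),P.mean(0))
# flap fits: project model
for c in ["top","scene"]:
  o,= [T] if c=="top" else [S]
  for nm,sg in [("near",-1),("far",1)]:
    for th in [.65,.8,.95,1.1]:
      a=-.08; M=np.array([[np.cos(a),-np.sin(a)],[np.sin(a),np.cos(a)]])
      pts=[np.r_[M@[sg*(.077-.072*np.cos(th)),y]+[.543,-.173],.083+.072*np.sin(th)] for y in (-.067,.067)]
      print(c,nm,th,((proj(c,pts)-o+.5)*q-.5).round(0).tolist())
```

```text
pin top [[0.54414369 0.1604946  0.053     ]] scene [[0.54131666 0.15997293 0.053     ]]
hole top [[0.54759236 0.16439527 0.041     ]] scene [[0.54733995 0.16383776 0.041     ]]
handle [[ 0.5597 -0.1636  0.074 ]
 [ 0.5323 -0.1628  0.074 ]
 [ 0.5595 -0.1818  0.074 ]
 [ 0.5322 -0.181   0.074 ]
 [ 0.5837 -0.1731  0.074 ]]
handle scene end [[ 0.514  -0.1796  0.074 ]
 [ 0.5183 -0.16    0.074 ]]
near hinge [[ 0.4707 -0.0939  0.083 ]
 [ 0.4594 -0.2283  0.083 ]]
carton walls z.082 L,R rim [[ 0.627  -0.1067  0.083 ]
 [ 0.6157 -0.249   0.083 ]]
pad [0.546682   0.16440344 0.041     ] 10.610140374019728 11.69432391663779
pad scene [[0.498  0.1056 0.041 ]
 [0.617  0.129  0.041 ]
 [0.5958 0.2219 0.041 ]
 [0.4778 0.1988 0.041 ]] [0.5471439  0.16383222 0.041     ]
top near 0.65 [[312.0, 225.0], [106.0, 211.0]]
top near 0.8 [[314.0, 234.0], [106.0, 219.0]]
top near 0.95 [[315.0, 245.0], [106.0, 230.0]]
top near 1.1 [[316.0, 257.0], [106.0, 243.0]]
top far 0.65 [[315.0, 166.0], [109.0, 151.0]]
top far 0.8 [[317.0, 153.0], [111.0, 138.0]]
top far 0.95 [[319.0, 138.0], [113.0, 123.0]]
top far 1.1 [[321.0, 122.0], [114.0, 107.0]]
scene near 0.65 [[67.0, 133.0], [312.0, 107.0]]
scene near 0.8 [[65.0, 114.0], [310.0, 88.0]]
scene near 0.95 [[62.0, 94.0], [308.0, 68.0]]
scene near 1.1 [[61.0, 74.0], [306.0, 49.0]]
scene far 0.65 [[66.0, 191.0], [316.0, 164.0]]
scene far 0.8 [[63.0, 194.0], [316.0, 166.0]]
scene far 0.95 [[60.0, 199.0], [315.0, 171.0]]
scene far 1.1 [[58.0, 207.0], [315.0, 179.0]]
```

```bash
cat >> h.py <<'E'
def rows(*wps):
    """wps: (x,y,z,phi_deg of tool y) -> tool-frame rows from the present pose"""
    o=r.get_obs(); M=R.from_quat(o["ee_rot"]).as_matrix()
    print("clock",round(o["clock"],2),"pos",o["position"].round(4),"phi",np.degrees(np.arctan2(M[1,1],M[0,1])).round(2),"F",o["wrist_force"].round(1),"w",round(o["width"],4))
    for x,y,z,p in wps:
        p=np.radians(p); T=np.array([[-np.sin(p),np.cos(p),0],[np.cos(p),np.sin(p),0],[0,0,-1]]).T
        rv=R.from_matrix(M.T@T).as_rotvec(); d=M.T@(np.array([x,y,z])-o["position"])*1000
        print([round(v,4) for v in rv],[round(v,1) for v in d])
def C(dx,dy=0):  # carton frame -> world xy
    a=-.08; return np.array([.543+np.cos(a)*dx-np.sin(a)*dy,-.172+np.sin(a)*dx+np.cos(a)*dy])
E
python3 -c "
from h import *
rows((*C(.006),.22,85.4))"
```

```text
clock 1.5 pos [0.1794 0.4934 0.2557] phi 70.02 F [-0.4  0.2  0.5] w 0.088
[np.float64(0.0), np.float64(0.0001), np.float64(-0.2685)] [np.float64(-574.8), np.float64(-499.5), np.float64(35.7)]
```

Request:
{"api": "jog_arm", "payload": {
  "moves": [0,0,-0.13,-300,-260,0,255,0,0,-0.2685,-575,-500,20,255,0,0,-0.2685,-575,-500,36,255,0,0,-0.2685,-575,-500,36,255,0,0,-0.2685,-575,-500,36,255,0,0,-0.2685,-575,-500,36,255,0,0,-0.2685,-575,-500,36,255,0,0,-0.2685,-575,-500,36,255,0,0,-0.2685,-575,-500,36,255,0,0,-0.2685,-575,-500,36,255]
}}

```text
clock: 2.75
position: [0.4829, -0.0547, 0.2272]
ee_rot: [0.04, 0.999, -0.0, 0.0]
wrist_force: [0.6, 0.0, 0.3]
width: 0.0004
```

```bash
python3 -c "
from h import *
rows((*C(.006),.22,85.4))"
```

```text
clock 2.75 pos [ 0.4829 -0.0547  0.2272] phi 85.37 F [0.6 0.  0.3] w 0.0004
[np.float64(0.0), np.float64(0.0006), np.float64(-0.0005)] [np.float64(-75.4), np.float64(-112.1), np.float64(7.2)]
```

Request:
{"api": "jog_arm", "payload": {
  "moves": [0,0,0,-75,-112,7,255,0,0,0,-75,-112,7,255,0,0,0,-75,-112,7,255,0,0,0,-75,-112,50,255,0,0,0,-75,-112,98,255,0,0,0,-75,-112,98,255,0,0,0,-75,-112,98,255]
}}

```text
clock: 3.62
position: [0.5487, -0.1702, 0.1312]
ee_rot: [0.04, 0.999, -0.001, 0.001]
wrist_force: [-0.3, 0.1, 0.6]
width: 0.001
```

```bash
python3 -c "
from h import *
rows((*C(-.05),.129,85.4),(*C(-.085),.122,85.4),(*C(-.125),.112,85.4),(*C(-.06),.2,85.4),(*C(.0),.2,85.4),(*C(.0),.129,85.4))
im=r.get_image('scene');cv2.imwrite('pics/s2.png',im[130:430,100:500,::-1].repeat(2,0).repeat(2,1))"
```

```text
clock 3.62 pos [ 0.5487 -0.1702  0.1312] phi 85.43 F [-0.3  0.1  0.6] w 0.001
[np.float64(-0.0011), np.float64(0.0025), np.float64(0.0006)] [np.float64(55.5), np.float64(-2.3), np.float64(2.1)]
[np.float64(-0.0011), np.float64(0.0025), np.float64(0.0006)] [np.float64(90.5), np.float64(-2.3), np.float64(9.0)]
[np.float64(-0.0011), np.float64(0.0025), np.float64(0.0006)] [np.float64(130.6), np.float64(-2.2), np.float64(18.9)]
[np.float64(-0.0011), np.float64(0.0025), np.float64(0.0006)] [np.float64(65.4), np.float64(-2.4), np.float64(-68.9)]
[np.float64(-0.0011), np.float64(0.0025), np.float64(0.0006)] [np.float64(5.4), np.float64(-2.4), np.float64(-68.8)]
[np.float64(-0.0011), np.float64(0.0025), np.float64(0.0006)] [np.float64(5.5), np.float64(-2.3), np.float64(2.2)]
```

View pics/s2.png

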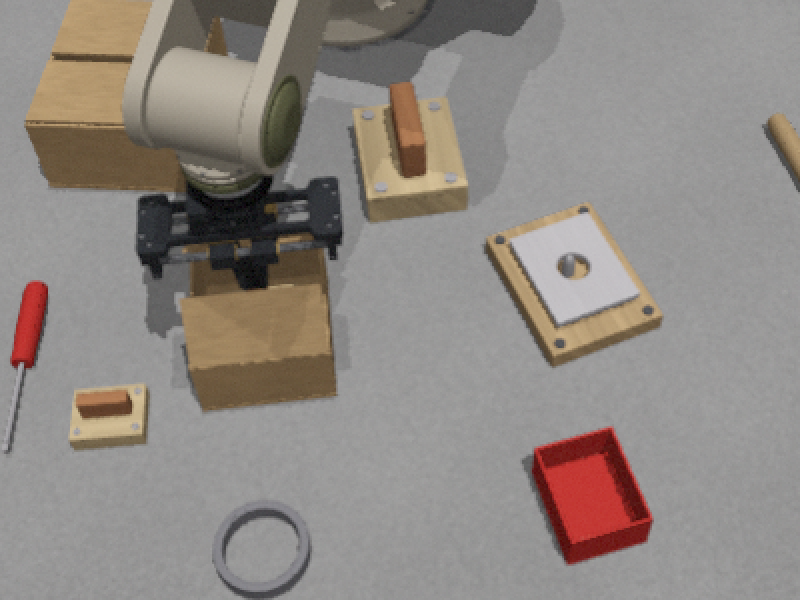

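The closed gripper is between the flaps, at about px (250,270) in this view, with the near flap behind it and the far flap in front. I'll sweep the near flap first.

Request:
{"api": "jog_arm", "payload": {
  "moves": [0,0,0,25,-2,2,255,0,0,0,50,-2,2,255,0,0,0,75,-2,4,255,0,0,0,95,-2,9,255,0,0,0,115,-2,15,255,0,0,0,132,-2,19,255,0,0,0,132,-2,19,255,0,0,0,100,-2,-30,255,0,0,0,60,-2,-60,255,0,0,0,10,-2,-60,255]
}}

```text
clock: 4.92
position: [0.5403, -0.172, 0.1944]
ee_rot: [0.04, 0.999, -0.002, 0.004]
wrist_force: [-0.1, -0.0, -0.2]
width: 0.0005
```

```bash
python3 -c "
from h import *
rows((*C(.0),.2,85.4),(*C(.0),.129,85.4),(*C(.085),.122,85.4),(*C(.125),.112,85.4))
"
```

```text
clock 4.92 pos [ 0.5403 -0.172   0.1944] phi 85.39 F [-0.1 -0.  -0.2] w 0.0005
[np.float64(-0.0037), np.float64(0.008), np.float64(-0.0001)] [np.float64(-2.8), np.float64(0.2), np.float64(-5.6)]
[np.float64(-0.0037), np.float64(0.008), np.float64(-0.0001)] [np.float64(-2.2), np.float64(0.5), np.float64(65.4)]
[np.float64(-0.0037), np.float64(0.008), np.float64(-0.0001)] [np.float64(-87.1), np.float64(0.5), np.float64(73.0)]
[np.float64(-0.0037), np.float64(0.008), np.float64(-0.0001)] [np.float64(-127.0), np.float64(0.6), np.float64(83.4)]
```

Request:
{"api": "jog_arm", "payload": {
  "moves": [0,0,0,-2,0,35,255,0,0,0,-2,0,65,255,0,0,0,-2,0,65,255,0,0,0,-27,0,65,255,0,0,0,-52,0,65,255,0,0,0,-77,0,67,255,0,0,0,-97,0,73,255,0,0,0,-117,0,79,255,0,0,0,-130,0,83,255,0,0,0,-130,0,83,255]
}}

```text
clock: 6.18
position: [0.6657, -0.1823, 0.1121]
ee_rot: [0.04, 0.999, -0.001, -0.003]
wrist_force: [-28.0, 4.6, 24.7]
width: 0.0003
```

Request:
{"api": "jog_arm", "payload": {
  "moves": [0,0,0,30,0,-50,255,0,0,0,30,60,-100,120,0,0,0,60,150,-110,120,0,0,0,60,200,-110,120,0,0,0,60,230,-110,120,0,0,0,60,230,-110,120,0,0,0,60,230,-110,120]
}}

```text
clock: 7.05
position: [0.6263, 0.0516, 0.2181]
ee_rot: [0.04, 0.999, -0.0, 0.001]
wrist_force: [0.4, 0.0, -1.4]
width: 0.0467
```

Run:
```python
from h import *
rows()
ts=[]
for c in ["top","scene"]:
    im=r.get_image(c)
    u=proj(c,[.545,-.173,.08])[0].round().astype(int); s=50
    print(c,u-s); ts.append(cv2.resize(im[u[1]-s:u[1]+s,u[0]-s:u[0]+s],(400,400),interpolation=cv2.INTER_CUBIC))
    print([(np.round(d["centre"],3).tolist(),round(d["confidence"],2)) for d in r.spot_point("cover",c)])
cv2.imwrite("pics/c3.png",np.hstack(ts)[:,:,::-1])
```

```text
clock 7.05 pos [0.6263 0.0516 0.2181] phi 85.4 F [ 0.4  0.  -1.4] w 0.0467
top [339 182]
[([0.549, -0.174, 0.006], 0.95), ([0.34, 0.022, 0.005], 0.85), ([0.612, -0.337, -0.001], 0.79), ([0.619, -0.178, 0.082], 0.19)]
scene [177 229]
[([0.335, 0.022, 0.0], 0.95), ([0.545, -0.171, 0.004], 0.9), ([0.608, -0.337, -0.0], 0.63), ([0.779, -0.2, -0.003], 0.57)]
```

View pics/c3.png

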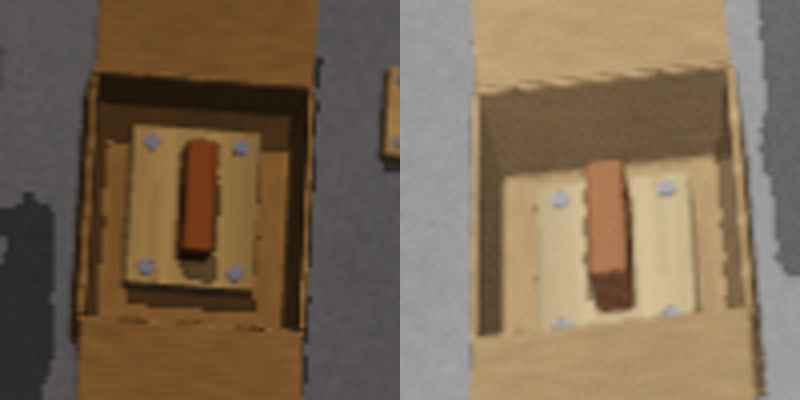

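Both flaps are folded right back, and the cover with its handle shows in full at about crop px (198,198).

Run:
```python
from h import *
def U(o,xy): return np.array(o)+(np.array(xy)+.5)/4-.5
def ang(a,b): return np.degrees(np.arctan2(b[1]-a[1],b[0]-a[0])).round(2)
P=plane("top",[U([339,182],p) for p in [(187,141),(216,141),(211,250),(180,248)]],.074); print("handle",P.mean(0),ang(P[3],P[0]),ang(P[2],P[1]))
B=plane("top",[U([339,182],p) for p in [(152,142),(240,148),(235,273),(146,267)]],.034); print("bolts",B.mean(0),ang(B[3],B[0]),ang(B[2],B[1]),ang(B[1],B[0])-90)
S=plane("scene",[U([177,229],p) for p in [(187,162),(222,160),(229,269),(191,272)]],.074); print("handle sc",S.mean(0),ang(S[0],S[3]),ang(S[1],S[2]))
rows((.547,-.1735,.20,86.5),(.547,-.1735,.058,86.5))
```

```text
handle [ 0.54920615 -0.17114652  0.074     ] -5.34 -4.37
bolts [ 0.54940092 -0.17237744  0.034     ] -4.2 -4.13 -4.420000000000002
handle sc [ 0.54974356 -0.1722661   0.074     ] -4.16 -3.41
clock 7.25 pos [0.6262 0.0508 0.2165] phi 85.29 F [-0.2 -0.7 -0.1] w 0.047
[np.float64(-0.0001), np.float64(0.0003), np.float64(-0.0212)] [np.float64(60.5), np.float64(-230.1), np.float64(16.5)]
[np.float64(-0.0001), np.float64(0.0003), np.float64(-0.0212)] [np.float64(60.5), np.float64(-230.0), np.float64(158.5)]
```

Request:
{"api": "jog_arm", "payload": {
  "moves": [0,0,-0.009,59,-120,10,120,0,0,-0.009,59,-228.6,16,120,0,0,-0.009,58.6,-228.6,16,120,0,0,-0.009,58.6,-228.6,16,120,0,0,-0.009,58.6,-228.6,16,120,0,0,-0.009,58.6,-228.6,70,120,0,0,-0.009,58.6,-228.6,120,120,0,0,-0.009,58.6,-228.6,158.5,120,0,0,-0.009,58.6,-228.6,158.5,120,0,0,-0.009,58.6,-228.6,158.5,120],
  "force": 50
}}

```text
clock: 8.5
position: [0.5501, -0.171, 0.0593]
ee_rot: [0.036, 0.999, -0.0, 0.001]
wrist_force: [-0.1, 0.4, -0.3]
width: 0.0468
```

```bash
python3 -c "
from h import *
rows((.549,-.1722,.058,85.8))"
```

```text
clock 8.5 pos [ 0.5501 -0.171   0.0593] phi 85.93 F [-0.1  0.4 -0.3] w 0.0468
[np.float64(-0.0008), np.float64(0.0019), np.float64(0.0023)] [np.float64(1.0), np.float64(-1.3), np.float64(1.3)]
```

Close the gripper and lift.

Request:
{"api": "jog_arm", "payload": {
  "moves": [0,0,0,0,-1,1,255,0,0,0,0,-1,1,255,0,0,0,0,-1,1,255,0,0,0,0,-1,1,255,0,0,0,0,-1,1,255,0,0,0,0,-1,-10,255,0,0,0,0,-1,-50,255,0,0,0,0,-1,-105,255,0,0,0,0,-1,-130,255,0,0,0,0,-1,-130,255],
  "force": 50
}}

```text
clock: 9.75
position: [0.5496, -0.1719, 0.1891]
ee_rot: [0.036, 0.999, -0.001, 0.001]
wrist_force: [-0.6, -0.5, -4.3]
width: 0.0195
```

```bash
python3 -c "
from h import *
rows((.543,.160,.19,101.3+.4))"
```

```text
clock 9.75 pos [ 0.5496 -0.1719  0.1891] phi 85.93 F [-0.6 -0.5 -4.3] w 0.0195
[np.float64(-0.0014), np.float64(0.0024), np.float64(-0.2753)] [np.float64(30.1), np.float64(330.6), np.float64(-1.4)]
```

Request:
{"api": "jog_arm", "payload": {
  "moves": [0,0,-0.08,10,60,-1,255,0,0,-0.17,20,120,-1,255,0,0,-0.2753,30,180,-1,255,0,0,-0.2753,30,240,-1,255,0,0,-0.2753,30,290,-1,255,0,0,-0.2753,30,320,0,255,0,0,-0.2753,30,330.6,15,255,0,0,-0.2753,30,330.6,40,255,0,0,-0.2753,30,330.6,40,255,0,0,-0.2753,30,330.6,40,255]
}}

```text
clock: 11.0
position: [0.543, 0.1594, 0.1477]
ee_rot: [-0.101, 0.995, -0.0, -0.0]
wrist_force: [-0.3, 0.5, -3.7]
width: 0.0196
```

Run:
```python
from h import *
rows((.543,.160,.15,101.7))
ts=[]
for c in ["top","scene"]:
    im=r.get_image(c)
    u=proj(c,[.545,.162,.08])[0].round().astype(int); s=50
    print(c,u-s); ts.append(cv2.resize(im[u[1]-s:u[1]+s,u[0]-s:u[0]+s],(400,400),interpolation=cv2.INTER_CUBIC))
    print([(np.round(d["centre"],3).tolist(),round(d["confidence"],2)) for d in r.spot_point("cover",c)])
cv2.imwrite("pics/c4.png",np.hstack(ts)[:,:,::-1])
```

```text
clock 11.0 pos [0.543  0.1594 0.1477] phi 101.64 F [-0.3  0.5 -3.7] w 0.0196
[np.float64(-0.0), np.float64(-0.0002), np.float64(-0.0011)] [np.float64(-0.1), np.float64(0.6), np.float64(-2.3)]
top [201 183]
[([0.61, -0.336, -0.0], 0.87), ([0.339, 0.02, 0.003], 0.63)]
scene [337 201]
[([0.608, -0.337, -0.002], 0.82), ([0.336, 0.026, 0.0], 0.59), ([0.538, 0.163, 0.096], 0.58)]
```

View pics/c4.png

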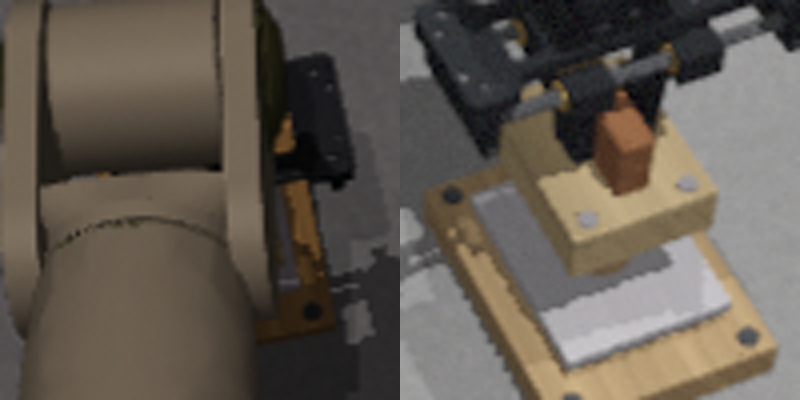

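Run:
```python
from h import *
def U(o,xy): return np.array(o)+(np.array(xy)+.5)/4-.5
a=np.radians(11.7); M=np.array([[np.cos(a),-np.sin(a)],[np.sin(a),np.cos(a)]])
obs=[((177,238),(.05,-.04),.1237),((317,188),(.05,.04),.1237),((176,273),(.05,-.04),.0937),((313,222),(.05,.04),.0937),((187,219),(.04,-.03),.1237),((287,184),(.04,.03),.1237)]
for p,l,z in obs:
    w=plane("scene",[U([337,201],p)],z)[0,:2]; print(p,w.round(4),"-> centre",(w-M@l).round(4))
```

```text
(177, 238) [0.596  0.1324] -> centre [0.5389 0.1614]
(317, 188) [0.5806 0.2093] -> centre [0.5398 0.16  ]
(176, 273) [0.596  0.1339] -> centre [0.539 0.163]
(313, 222) [0.5797 0.2109] -> centre [0.5389 0.1616]
(187, 219) [0.5857 0.1404] -> centre [0.5404 0.1616]
(287, 184) [0.575  0.1953] -> centre [0.5419 0.1579]
```

Request:
{"api": "jog_arm", "payload": {
  "moves": [0,0,0,-2,0,20,255,0,0,0,-2,0,36,255,0,0,0,-2,0,39,255,0,0,0,-2,0,41,255,0,0,0,-2,0,43,255,0,0,0,-2,0,45,255,0,0,0,-2,0,45,255]
}}

```text
clock: 12.08
position: [0.5448, 0.1604, 0.1026]
ee_rot: [-0.102, 0.995, -0.0, 0.0]
wrist_force: [0.5, -0.9, -3.5]
width: 0.0194
```

Request:
{"api": "jog_arm", "payload": {
  "moves": [0,0,0,0,0,1,255,0,0,0,0,0,2.5,255,0,0,0,0,0,4,255,0,0,0,0,0,4,255]
}}

```text
clock: 12.58
position: [0.5446, 0.1603, 0.0984]
ee_rot: [-0.102, 0.995, -0.0, -0.0]
wrist_force: [-0.4, -0.4, -4.6]
width: 0.0195
```

Request:
{"api": "jog_arm", "payload": {
  "moves": [0,0,0,0,0,1.5,255,0,0,0,0,0,3,255,0,0,0,0,0,4,255,0,0,0,0,0,4,255,0,0,0,0,0,4,255]
}}

```text
clock: 13.2
position: [0.5446, 0.1603, 0.0945]
ee_rot: [-0.102, 0.995, -0.0, -0.0]
wrist_force: [-2.5, -1.8, -2.6]
width: 0.0197
```

Request:
{"api": "jog_arm", "payload": {
  "moves": [0,0,0,0,0,1.5,255,0,0,0,0,0,3,255,0,0,0,0,0,4.5,255,0,0,0,0,0,6,255,0,0,0,0,0,6,255],
  "force": 60
}}

```text
clock: 13.82
position: [0.5446, 0.1603, 0.0896]
ee_rot: [-0.102, 0.995, -0.0, -0.0]
wrist_force: [-8.0, -3.0, 7.9]
width: 0.0196
```

Request:
{"api": "jog_arm", "payload": {
  "moves": [0,0,0,0.5,0,1.5,255,0,0,0,0.5,0,3,255,0,0,0,0.5,0,3,255,0,0,0,0.5,0,3,255]
}}

```text
clock: 14.32
position: [0.5445, 0.1603, 0.087]
ee_rot: [-0.102, 0.995, -0.0, 0.0]
wrist_force: [-7.2, -2.1, 9.4]
width: 0.0195
```

Request:
{"api": "jog_arm", "payload": {
  "moves": [0,0,0,0.5,0,1,255,0,0,0,0.5,0,2,255,0,0,0,0.5,0,2,255,0,0,0,0.5,0,2,255]
}}

```text
clock: 14.82
position: [0.5445, 0.1603, 0.0862]
ee_rot: [-0.102, 0.995, -0.0, 0.001]
wrist_force: [-8.8, -1.8, 18.6]
width: 0.0194
```

Run:
```python
from h import *
rows((.5445,.1603,.086,101.7))
im=r.get_image("scene")
print([(np.round(d["centre"],3).tolist(),round(d["confidence"],2)) for d in r.spot_point("cover","scene")])
u=proj("scene",[.545,.162,.06])[0].round().astype(int); s=50
a=im[u[1]-s:u[1]+s,u[0]-s:u[0]+s]; b=im[229:329,177:277]
cv2.imwrite("pics/c5.png",np.hstack([cv2.resize(q,(400,400),interpolation=cv2.INTER_CUBIC) for q in (a,b)])[:,:,::-1])
```

```text
clock 14.82 pos [0.5445 0.1603 0.0862] phi 101.7 F [-8.8 -1.8 18.6] w 0.0194
[np.float64(-0.0004), np.float64(0.0026), np.float64(0.0001)] [np.float64(0.0), np.float64(-0.0), np.float64(0.2)]
[([0.608, -0.341, -0.004], 0.89), ([0.336, 0.024, 0.0], 0.61), ([0.54, 0.163, 0.033], 0.57)]
```

View pics/c5.png

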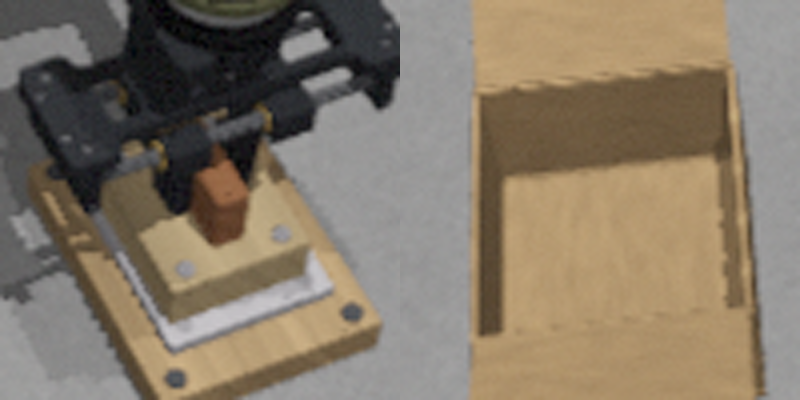

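The force now rises by about 11 N per mm, against less than 1 N per mm on the springs, so the pad is at its stop. The cover sits flat on the pad and both flaps are still back, so I'm handing in.

```bash
python3 -c "
from bench import r
print(r.hand_in()); o=r.get_obs(); print(o['clock'],o['position'],o['wrist_force'],o['width'])"
```

```text
the job is handed in; nothing more can be done
None
the job is handed in; nothing more can be done
```

I folded both flaps right back, lifted the middle-sized cover out by its handle, and slid it over the pin square with the fixture. I then pressed it down to the pad's stop and handed in at about 14.8 s, still gripping and pressing. No verdict was reported.

**Last checks before handing in:**
- **Pad at its stop:** upward wrist force rose from 9.4 N to 18.6 N over the last 0.8 mm. The cover's weight adds about 4 N of load on the pad.
- **Cover height:** the detector put the underside at 33 mm, which is fully home.
- **Square:** the gripper stands at 101.7°, which puts the cover within about 1° of the fixture's measured direction (about 11.3°).
- **Flaps and bench:** the last picture showed both flaps folded back. The arm never went down near the bystanders, but I did not measure their positions again.

**What disagreed:**
- **Camera offset:** the scene camera placed the cover and the pin about 3–4 mm nearer the robot in x than the arm pose and the top camera did. I split the difference, and the cover went on first try.
- **Sideways force:** about 9 N remained at the end, so the cover is leaning lightly on the pin.
- **Far flap:** pushing it back briefly reached about 37 N at the wrist, through the fingers.

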